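# Hold a heel block in the corner of the vacuum jig

### The arm

A 7-joint arm with a two-finger parallel gripper is mounted at the origin on the work surface. World frame = base frame: x ahead of the robot, y to its left, z up, the work surface at z = 0. Lengths are in m, angles in rad, forces in N, time in s.
With the tool pointing down it reaches from about 0.425 to 0.875 m from the base axis. Payload 4.7 kg.
Tool frame: the origin (TCP) lies on the centre line of the jaws, within the pads' length; the fingertips stand ctrl.tcp_to_tips ahead of it and the grasp point (between the pads) lies 2 mm behind it (ctrl.tcp_to_tips is the distance from the TCP to the fingertips, in m); z points along the fingers, y is the line along which they close (so a half turn about z gives the same grasp; the last joint's range is limited). The gripper opens to 87 mm and grips with 3 to 60 N. Pads are 19 mm wide; open, the fingers measure 117 mm over their backs; the gripper's body (75 mm by 190 mm) begins 51 mm behind the grasp point.
Start: joints at [1.203, 0.321, -0.07, 1.45, 0.023, 1.371, -0.057], TCP at [0.242, -0.603, 0.24] pointing down, gripper open.
Joint ranges: [-2.86, 2.86], [-0.3, 2.09], [-1.38, 1.24], [0.06, 2.45], [-1.56, 4.7], [0.09, 2.05], [-2.69, 2.69]. Speed limits (rad/s): [2.57, 2.57, 3.14, 3.14, 3.14, 3.14, 3.14].

### API

Orientations are given as a rotation vector (axis times angle).
In Python, from bench import ctrl, optics, close_job gives the robot as it stands.
- The arm moves only by the shell command python3 -m inch 'ROWS' [OPENING] [FORCE]. ROWS is JSON, a list of rows, each a list of 2 entries, a list of its own where there are three numbers: the shift along the tool's x, y, z in mm, then the turn, a rotation vector about the tool's x, y, z in degrees. In form: [[[x, y, z], [ax, ay, az]], ...]. A call has exactly 10 rows; each row shifts and turns the commanded pose from where the row before left it, along the tool's axes as they then stand; what a row does not reach is not made up. A row lasts 1/10 s, in which the tool goes at most 50 mm and 8.59 degrees, less where a joint would pass 70% of its speed; a pose out of reach is approached as far as the arm can. A call is refused whole if a number of a shift passes 50 or a number of a turn 8.59, either way. A call with a gripper value outside its range is refused whole. OPENING is the closure, from 0 (fully open) to 1 (shut), set as the call begins (- or left out, the last holds). The fingers move at their own pace and stop on an object; FORCE is the grip in N (left out, the last holds). Time passes only in rows, so rows that do not move let the fingers close, or fill a call up. It gives the time, the measured TCP pose, the force and the opening at its end, in the units of the state.
- ctrl.get_state(): the state, without advancing time (a new reading comes with each control period).
- optics.get_image(name): name is "side" or "top" or "wrist"; returns a dict with "image" (480x640x3 uint8, red, green, blue), "fx", "fy", "cx", "cy" (pixels), "dist" ([k1, k2, p1, p2, k3] as OpenCV has them; the pictures are not rectified), "R" (3x3) and "t" (3): a world point X has camera coordinates R X + t; the wrist camera has in their place "hand_eye" (4x4, takes a point from camera to tool coordinates, whose origin is the TCP and whose axes are the flange's). Camera axes: x right, y down, z forward; pixel columns grow to the right and rows downward; lengths in m; the calibration is good to about 2 mm. A picture is of the moment at which its call begins: read the wrist's pose just before it. There is no depth.
- close_job(): hands the job in, once; it reports no verdict.
The state is a dict: "time": time; "joint_positions": joint angles; "qd": joint speeds; "joint_torque": joint torques, N m; "position": TCP position; "tool_rot": TCP orientation; "ft_force": force on the tool from outside, world axes, zero at the start; "torque": the same for the moment, N m; "grip_width": opening from 0.0 (shut) to 1.0 (fully open).
Only numpy, scipy, OpenCV 4.12 (cv2) and the standard library are available. Lean on these libraries where they do the work, as an engineer would, in place of code of your own. Each camera call takes 0.05 s, during which the arm holds its last target. There are 200 camera calls.

### The job

First turn the black handle of the vacuum jig's ball valve to half open, 45 degrees between closed (handle square to the pipe) and fully open (handle in line with the pipe), and leave it so. Then take the tall wooden heel block (the one with just one rounded corner), stand it flat on the jig's plate, rubber side up, and press its square corner (the one opposite the rounded corner) into the corner of the two steel fences, flush against both at once. Finish while still holding the block pressed firmly against both fences, without letting go, and leave the other things on the bench where they are.

Things in the scene. Friction and masses are not known exactly. Their poses are not given: they have to be found in the camera images.
- jig: fixed aluminium jig plate, 170 mm (its x) x 160 mm (its y) x 20 mm high, screwed to the bench; origin at the centre of its underside. Fences stand along its +x and +y edges; the suction pipe leaves its -y edge, 26 mm above the bench, runs 165 mm along the jig's -y (pipe top at most 35 mm above the bench, valve body at most 43 mm) and then goes down into the bench
- jig_corner (a point): point on the plate's top face (20 mm above the bench) where the inner faces of the two fences would meet; axes as the jig's: the free plate lies towards -x and -y
- fence_far: fixed steel fence bar on the plate's +x edge, 15 mm thick, 122 mm long along the jig's y, its top 15 mm above the plate (35 mm above the bench); its inner face looks along the jig's -x; origin at the centre of its underside. Rigid. Fences and plate are polished (friction of the wood on them about 0.3), so part of a push can be carried by the other fence or the plate before the block truly bears on this fence
- fence_left: fixed steel fence bar on the plate's +y edge, 15 mm thick, 132 mm long along the jig's x, its top 15 mm above the plate (35 mm above the bench); its inner face looks along the jig's -y; origin at the centre of its underside. Rigid
- valve (a joint): angle of the ball valve's handle in rad: 0 closed (handle square to the pipe, pointing along the jig's -x), growing counter-clockwise seen from above to 1.571 fully open (handle in line with the pipe, pointing along the jig's -y). Half open is 0.785. Turns about a vertical axis, needs about 0.12 N m, and stays where it is left
- valve_axis (a point): point on the valve handle's vertical axis of turning, 64 mm above the bench, fixed to the jig (axes as the jig's), 130 mm from the jig's origin along its -y
- valve_grip (a point): centre of the handle's black sleeve along its length and width, 61 mm out from the turning axis, 64 mm above the bench: the sleeve is 54 mm long, 16 mm wide and 16 mm high (from 56 to 72 mm above the bench); it turns with the handle, which points along this point's -x
- block_center (a point): centre, half-way up, of the loose heel block: wood with a 6 mm black rubber top, 66 mm (its x) x 56 mm (its y) x 55 mm tall, 100 to 200 g, standing rubber up. Vertical sides; its -x,-y corner is rounded with 26 mm radius, the other three are square. The side faces are flat over: +y face whole length, -y face from x = -7 to +33 mm, +x face whole length, -x face from y = -2 to +28 mm. Starts within about 1 rad of the world's yaw
- block_corner (a point): bottom end of the block's square vertical edge at its +x,+y corner (33 mm along its x and 28 mm along its y from the centre, 27.5 mm below it), diagonally opposite the rounded corner; this goes to the jig corner, block axes along the jig's axes
- heel_block: the same heel block as a whole: same axes as block_center, origin at the centre of its underside
- round_heel: bystander: heel of the same wood and rubber with a half-round back, 58 x 56 mm, only 40 mm tall; origin under its middle
- small_block: bystander: small square heel piece of the same wood and rubber, 42 x 42 mm, 30 mm tall; origin under its middle
- glue_jar: bystander: white jar with lid, 64 mm across, 85 mm tall; origin at the centre of its underside
- thread_cone: bystander: cone of red thread, 72 mm across at the foot, 120 mm tall; origin at the centre of its underside
- hammer: bystander: hammer lying flat, 260 mm long along its x axis, handle to -x; origin under its middle
- tape_roll: bystander: roll of paper tape lying flat, 84 mm across, 22 mm high; origin at the centre of its underside
- tin_cup: bystander: open aluminium cup, 72 mm across, 90 mm tall; origin at the centre of its underside
There are look-alikes about, which are no part of the job. What is shaped like the heel_block but pink, purple or turquoise is not meant.

How it is judged:
By the outcome, as a careful person would: the job done as asked, in the order asked, and still so for the second after the job is handed in, while the arm keeps its last pose, push and grip.
It also fails if it takes over 64 s, if anything falls off the work surface, if the arm or the gripper's body presses on something with over 40 N, if the wrist force passes 120 N, or if a joint passes its speed limit or range.

## Working session

There is one attempt and no reset: what is moved stays moved. The work goes in short steps, Python scripts to look and compute and a shell command to move; the robot and the scene stay as the last step left them, time stands still between calls to the robot, and variables do not carry over. Pictures are saved under pics/ and viewed, on a budget of 10 in all, crops included, one or two more only if the job needs it, and the job is handed in when it is done.

```bash
ls; mkdir -p pics
python3 - <<'E'
from bench import ctrl, optics
import cv2
s=ctrl.get_state(); print(s, ctrl.tcp_to_tips)
for n in ("top","side"):
    d=optics.get_image(n); cv2.imwrite(f"pics/{n}1.png",d["image"][:,:,::-1]); print({k:v for k,v in d.items() if k!="image"})
E
```

```text
pics
{'time': 0.0, 'joint_positions': array([ 1.20315245,  0.32180994, -0.07007379,  1.45168269,  0.02262002,
        1.37079056, -0.05690468]), 'qd': array([ 1.50124466e-03, -7.91318282e-04,  8.48321221e-05, -6.91277070e-04,
        6.90550940e-04, -3.48928954e-03,  6.23759110e-04]), 'joint_torque': array([ 1.45265824e-05, -4.91295648e+01, -4.04059617e-01, -3.12526917e+01,
       -6.40310207e-02,  4.35569545e-02,  1.50228575e-04]), 'position': array([ 0.24189816, -0.60274855,  0.23846602]), 'tool_rot': array([-3.08272398e+00, -5.95688254e-01,  7.53594385e-04]), 'ft_force': array([0.53526201, 0.29930417, 0.63614824]), 'torque': array([-0.08672533,  0.01251672,  0.05254406]), 'grip_width': 0.999496117933677} 0.017
{'fx': 608.0698686214376, 'fy': 608.0698686214376, 'cx': 307.7759702145971, 'cy': 244.06133342499027, 'dist': array([-0.13278942,  0.        ,  0.        ,  0.        ,  0.        ]), 'R': array([[-0.00514888, -0.99998601,  0.00121417],
       [-0.99059684,  0.00493453, -0.13672435],
       [ 0.13671645, -0.00190673, -0.99060839]]), 't': array([0.03329556, 0.56548325, 1.51685646])}
{'fx': 444.1612958913454, 'fy': 444.1612958913454, 'cx': 321.99221378637, 'cy': 241.90694927028107, 'dist': array([-0.07521697,  0.        ,  0.        ,  0.        ,  0.        ]), 'R': array([[ 0.8487573 , -0.52868066, -0.01038304],
       [-0.41796367, -0.65872271, -0.6256123 ],
       [ 0.32390958,  0.53533274, -0.78006502]]), 't': array([-0.47148513,  0.29540196,  0.83290473])}
```

View pics/top1.png

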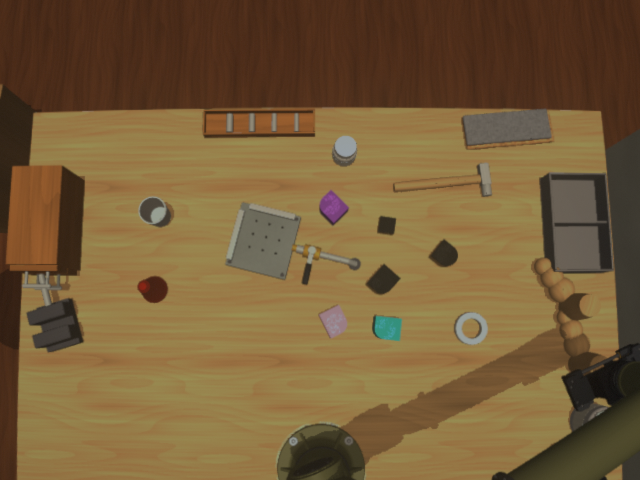

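View pics/side1.png

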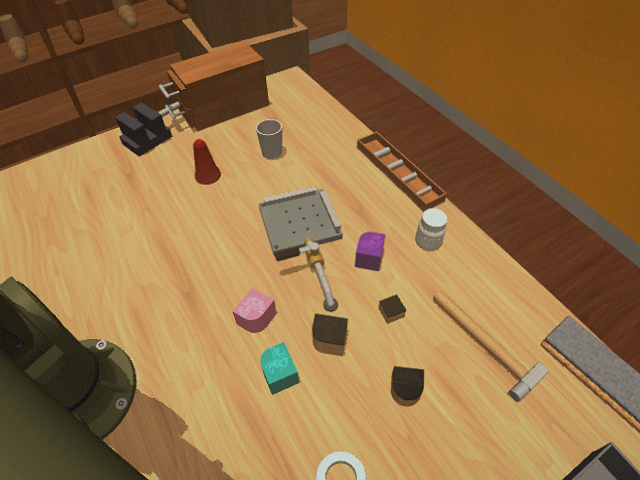

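The candidates for the block in the top view are black (383,280), black (444,254), black (387,226), purple (333,208), pink (334,321) and turquoise (388,328). Only the black-topped one at (383,280) is wood-coloured, tall and has one rounded corner. (444,254) is the half-round heel and (387,226) is the small square. I'll confirm this in an enlarged crop and extract contours in the same script.

```bash
cat > h.py <<'E'
from bench import ctrl, optics
import cv2, numpy as np
from scipy.spatial.transform import Rotation as Rn
def cam(d, st=None):
    K=np.array([[d["fx"],0,d["cx"]],[0,d["fy"],d["cy"]],[0,0,1]])
    if "R" in d: R,t=np.array(d["R"]),np.array(d["t"])
    else:
        T=np.eye(4); T[:3,:3]=Rn.from_rotvec(st["tool_rot"]).as_matrix(); T[:3,3]=st["position"]
        M=np.linalg.inv(T@np.array(d["hand_eye"])); R,t=M[:3,:3],M[:3,3]
    return K,np.array(d["dist"]),R,t
def ray(px,z,c):
    K,D,R,t=c
    u=cv2.undistortPoints(np.array(px,float).reshape(-1,1,2),K,D).reshape(-1,2)
    w=np.c_[u,np.ones(len(u))]@R; o=-R.T@t
    return o+w*((z-o[2])/w[:,2])[:,None]
def proj(X,c):
    K,D,R,t=c
    return cv2.projectPoints(np.array(X,float).reshape(-1,1,3),cv2.Rodrigues(R)[0],t,K,D)[0].reshape(-1,2)
E
python3 - <<'E'
from h import *
d=optics.get_image("top"); c=cam(d); im=d["image"][:,:,::-1].copy()
hsv=cv2.cvtColor(im,cv2.COLOR_BGR2HSV)
print(hsv[280,380:386].tolist(), hsv[268,307].tolist(), hsv[240,250].tolist(),hsv[215,255].tolist())
m=(hsv[:,:,2]<60).astype(np.uint8)*255
x0,y0=220,190
big=cv2.resize(im[y0:y0+130,x0:x0+190],None,fx=4.2,fy=4.2,interpolation=cv2.INTER_CUBIC)
for k in cv2.findContours(m,cv2.RETR_EXTERNAL,cv2.CHAIN_APPROX_NONE)[0]:
    x,y,w,h=cv2.boundingRect(k)
    if x>=x0 and y>=y0 and x+w<x0+250 and y+h<y0+130 and len(k)>20:
        p=cv2.approxPolyDP(k,1.5,True)[:,0]; print((x,y,w,h),cv2.contourArea(k),p.tolist()); print(np.round(ray(p,0.055,c)[:,:2],3).tolist())
cv2.imwrite("pics/crop1.png",big)
E
```

```text
[[18, 90, 51], [18, 87, 50], [19, 88, 49], [19, 87, 50], [19, 87, 50], [20, 92, 50]] [17, 70, 51] [25, 41, 111] [25, 42, 108]
(368, 265, 31, 28) 470.0 [[384, 265], [368, 282], [377, 292], [388, 290], [398, 279]]
[[0.509, -0.162], [0.466, -0.12], [0.441, -0.143], [0.446, -0.171], [0.473, -0.196]]
(303, 264, 8, 20) 67.0 [[308, 264], [306, 265], [303, 278], [304, 283], [306, 283], [310, 267]]
[[0.513, 0.03], [0.51, 0.035], [0.477, 0.043], [0.465, 0.04], [0.465, 0.035], [0.505, 0.025]]
(431, 241, 26, 25) 383.5 [[443, 241], [431, 255], [441, 264], [447, 265], [455, 260], [456, 252]]
[[0.57, -0.315], [0.534, -0.282], [0.511, -0.307], [0.508, -0.323], [0.521, -0.344], [0.541, -0.347]]
(379, 217, 16, 17) 191.5 [[381, 217], [379, 231], [392, 232], [394, 219]]
[[0.632, -0.157], [0.596, -0.151], [0.593, -0.184], [0.627, -0.19]]
(321, 212, 12, 12) 0.0 [[321, 212], [332, 223]]
[[0.646, -0.004], [0.617, -0.031]]
```

View pics/crop1.png

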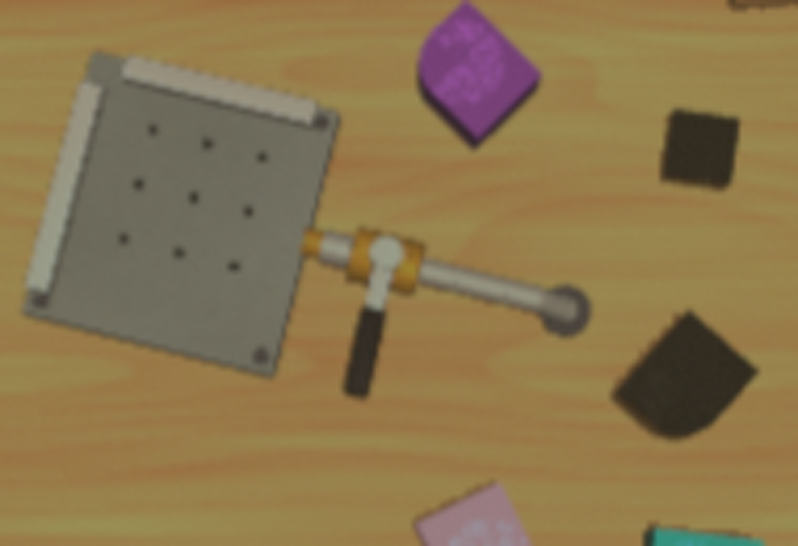

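The crop shows one black-topped block with one rounded corner: rounded at crop (675,435), and its opposite square corner at (688,312), i.e. image (384,264). That is the heel block, with +x towards the upper right and a yaw near -45°. The handle is closed, pointing down from the axis at (387,252). The plate corners are at crop (95,52), (340,115), (273,377) and (25,312).

```bash
cat >> h.py <<'E'
def fit2(P,Q):  # rigid 2D: Q = R P + t
    P,Q=np.array(P),np.array(Q); a,b=P-P.mean(0),Q-Q.mean(0)
    th=np.arctan2((a[:,0]*b[:,1]-a[:,1]*b[:,0]).sum(),(a*b).sum())
    R=np.array([[np.cos(th),-np.sin(th)],[np.sin(th),np.cos(th)]]); t=Q.mean(0)-R@P.mean(0)
    return R,t,np.degrees(th),np.linalg.norm(P@R.T+t-Q,axis=1)*1000
def step(goal, yawy):
    """distance to go: goal TCP world, tool-down with tool y at yaw yawy(deg); in current tool axes, mm & deg"""
    s=ctrl.get_state(); R=Rn.from_rotvec(s["tool_rot"])
    y=np.radians(yawy); ty=np.array([np.cos(y),np.sin(y),0]); tz=np.array([0,0,-1.]); G=Rn.from_matrix(np.c_[np.cross(ty,tz),ty,tz])
    print("t",round(s["time"],2),"pos",np.round(s["position"],4),"shift",np.round(R.inv().apply(np.array(goal)-s["position"])*1000,1),"turn",np.round((R.inv()*G).as_rotvec(degrees=True),2),"F",np.round(s["ft_force"],1),"w",round(float(s["grip_width"]),3))
E
python3 - <<'E'
from h import *
c=cam(optics.get_image("top"))
f=lambda q:(np.array(q)+.5)/4.2-.5+np.array([220,190])
Q=ray(f([[95,52],[340,115],[273,377],[25,312]]),.02,c)[:,:2]
R,t,th,e=fit2([[.085,.08],[.085,-.08],[-.085,-.08],[-.085,.08]],Q); print("jig",t,th,e)
ax=R@[0,-.13]+t; print("axis",ax, "seen", ray(f([[387,252]]),.068,c)); g=R@[-.061,-.13]+t; print("grip",g,"seen",ray(f([[365,352]]),.072,c))
Q=ray(f([[688,312],[612,395],[757,372]]),.055,c)[:,:2]
R2,t2,th2,e2=fit2([[.033,.028],[-.033,.028],[.033,-.028]],Q); print("block",t2,th2,e2)
step([*g,.15],th-90)
E
```

```text
jig [0.57857488 0.14595535] -14.614089413780828 [0.77291833 2.03462382 0.84914763 2.00172865]
axis [0.54577493 0.02016122] seen [[0.54750344 0.02056728 0.068     ]]
grip [0.48674845 0.03555197] seen [[0.48733878 0.03398894 0.072     ]]
block [ 0.46872783 -0.15805194] -41.865246578399415 [1.16574078 1.61292091 0.83916612]
t 0.2 pos [ 0.242  -0.6029  0.2389] shift [ 465.  -501.2   89.4] turn [-6.000e-02  3.000e-02  3.649e+01] F [-0.2  0.5 -0.5] w 0.999
```

```bash
python3 -m inch '[[[12,-13,0],[0,0,0]],[[23,-25,0],[0,0,0]],[[23,-25,0],[0,0,0]],[[23,-25,0],[0,0,0]],[[23,-25,0],[0,0,0]],[[23,-25,0],[0,0,0]],[[23,-25,0],[0,0,0]],[[23,-25,0],[0,0,0]],[[23,-25,0],[0,0,0]],[[23,-25,0],[0,0,0]]]' 0.5 20
python3 -m inch '[[[23,-25,0],[0,0,0]],[[23,-25,0],[0,0,0]],[[23,-25,0],[0,0,0]],[[23,-25,0],[0,0,0]],[[23,-25,0],[0,0,0]],[[23,-25,0],[0,0,0]],[[23,-25,0],[0,0,0]],[[23,-25,0],[0,0,0]],[[23,-25,0],[0,0,0]],[[23,-25,0],[0,0,0]]]'
python3 -m inch '[[[16,-13,0],[0,0,0]],[[0,0,0],[0,0,4]],[[0,0,0],[0,0,6]],[[0,0,0],[0,0,6]],[[0,0,0],[0,0,6]],[[0,0,0],[0,0,6]],[[0,0,0],[0,0,6]],[[0,0,0],[0,0,2.5]],[[0,0,0],[0,0,0]],[[0,0,0],[0,0,0]]]'
python3 - <<'E'
from h import *
step([.4868,.0355,.15],-104.6)
s=ctrl.get_state(); d=optics.get_image("wrist"); c=cam(d,s); im=d["image"][:,:,::-1].copy(); cv2.imwrite("pics/w1.png",im); print(d["hand_eye"])
th=np.radians(-14.6);R=np.array([[np.cos(th),-np.sin(th)],[np.sin(th),np.cos(th)]])
P=[[*(R@p+[.5786,.146]),z] for p,z in [((0,-.13),.068),((-.061,-.13),.072),((-.085,-.08),.02),((.07,-.08),.02)]]
print(proj(P,c).round(1).tolist())
E
```

```text
time: 1.2
position: [0.357, -0.2993, 0.2395]
tool_rot: [3.084, 0.596, -0.0]
ft_force: [1.0, 0.1, -0.6]
grip_width: 0.5
time: 2.2
position: [0.4772, 0.0182, 0.2396]
tool_rot: [3.084, 0.596, 0.0]
ft_force: [0.1, -0.7, -0.1]
grip_width: 0.505
time: 3.2
position: [0.4869, 0.0349, 0.2395]
tool_rot: [3.116, -0.398, -0.0]
ft_force: [0.4, 1.1, -0.8]
grip_width: 0.498
t 3.2 pos [0.4869 0.0349 0.2395] shift [-0.2 -0.5 89.5] turn [0.01 0.01 0.04] F [ 0.4  1.1 -0.8] w 0.498
[[-1.38840458e-04 -9.55699032e-01 -2.94345615e-01  8.03391503e-02]
 [ 9.99999728e-01 -3.46043685e-04  6.51863608e-04  1.25214596e-03]
 [-7.24841861e-04 -2.94345444e-01  9.55698820e-01 -1.45893948e-01]
 [ 0.00000000e+00  0.00000000e+00  0.00000000e+00  1.00000000e+00]]
[[317.2, 145.2], [317.3, 219.4], [267.4, 229.7], [260.6, 60.4]]
```

View pics/w1.png

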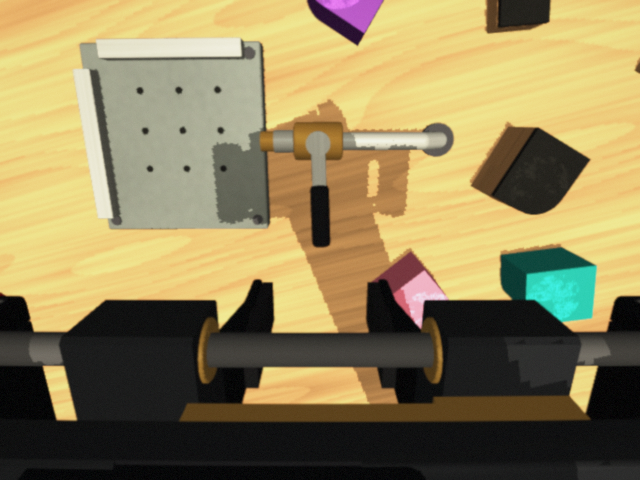

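The wrist view shows the axis at (318,142), the sleeve centre at (320,216) and the plate's near corner at (269,228), within about 3 px of prediction. I'll refine the jig pose from this.

Run:
```python
from h import *
s=ctrl.get_state(); c=cam(optics.get_image("wrist"),s)
Q=ray([[80,43],[262,41],[269,227.5],[109,228]],.02,c)[:,:2]
R,t,th,e=fit2([[.085,.08],[.085,-.08],[-.085,-.08],[-.085,.08]],Q); print("jig",t,th,e)
print("axis",R@[0,-.13]+t,ray([[318,142]],.068,c),"grip",R@[-.061,-.13]+t,ray([[320,216]],.072,c))
# fence inner top edges at z=.035: fence_far lower edge, fence_left right edge
print("far",ray([[98,57.5],[241,55.5]],.035,c), "left",ray([[89,69],[112,217]],.035,c))
```

```text
jig [0.57939299 0.14400728] -14.596449208464119 [1.11988701 0.62398045 1.08600113 0.70589331]
axis [0.54663177 0.01820306] [[0.54820098 0.01894731 0.068     ]] grip [0.48760055 0.03357563] [[0.48913662 0.0326259  0.072     ]]
far [[0.66149042 0.18209073 0.035     ]
 [0.63157714 0.06425945 0.035     ]] left [[0.65514137 0.19328299 0.035     ]
 [0.52921209 0.2263999  0.035     ]]
```

```bash
python3 -m inch '[[[2,1.2,18],[0,0,0]],[[0,0,22],[0,0,0]],[[0,0,22],[0,0,0]],[[0,0,22],[0,0,0]],[[0,0,22],[0,0,0]],[[0,0,22],[0,0,0]],[[0,0,22],[0,0,0]],[[0,0,18],[0,0,0]],[[0,0,9],[0,0,0]],[[0,0,0],[0,0,0]]]' 0.5 20
python3 -m inch '[[[0,0,0],[0,0,0]],[[0,0,0],[0,0,0]],[[0,0,0],[0,0,0]],[[0,0,0],[0,0,0]],[[0,0,0],[0,0,0]],[[0,0,0],[0,0,0]],[[0,0,0],[0,0,0]],[[0,0,0],[0,0,0]],[[0,0,0],[0,0,0]],[[0,0,0],[0,0,0]]]' 1 20
```

```text
time: 4.3
position: [0.4877, 0.0333, 0.0615]
tool_rot: [-3.116, 0.399, 0.004]
ft_force: [0.4, -0.4, -0.0]
grip_width: 0.499
time: 5.3
position: [0.4892, 0.0339, 0.063]
tool_rot: [-3.116, 0.399, -0.002]
ft_force: [-0.2, 3.2, 5.8]
grip_width: 0.185
```

```bash
python3 -m inch '[[[0.19,4.79,0],[0,0,-4.5]],[[0.19,4.79,0],[0,0,-4.5]],[[0.19,4.79,0],[0,0,-4.5]],[[0.19,4.79,0],[0,0,-4.5]],[[0.19,4.79,0],[0,0,-4.5]],[[0.19,4.79,0],[0,0,-4.5]],[[0.19,4.79,0],[0,0,-4.5]],[[0.19,4.79,0],[0,0,-4.5]],[[0.19,4.79,0],[0,0,-4.5]],[[0.19,4.79,0],[0,0,-4.5]]]'
python3 -m inch '[[[0,0,0],[0,0,0]],[[0,0,0],[0,0,0]],[[0,0,0],[0,0,0]],[[0,0,0],[0,0,0]],[[0,0,0],[0,0,0]],[[0,0,0],[0,0,0]],[[0,0,0],[0,0,0]],[[0,0,0],[0,0,0]],[[0,0,0],[0,0,0]],[[0,0,0],[0,0,0]]]'
python3 -c "
from h import *
step([.5475-.061*np.cos(np.radians(30.4)),.0188-.061*np.sin(np.radians(30.4)),.0625],-59.6)"
```

```text
time: 6.3
position: [0.4969, -0.0114, 0.0631]
tool_rot: [-3.029, -0.828, -0.007]
ft_force: [3.9, 6.0, 1.6]
grip_width: 0.18
time: 7.3
position: [0.4971, -0.0117, 0.0631]
tool_rot: [-3.031, -0.824, -0.008]
ft_force: [3.1, 4.8, 0.8]
grip_width: 0.186
t 7.3 pos [ 0.4971 -0.0117  0.0631] shift [-2.1 -0.8  0.6] turn [ 0.04 -0.28  0.03] F [3.1 4.8 0.8] w 0.186
```

```bash
python3 -m inch '[[[0,0,0],[0,0,0]],[[0,0,0],[0,0,0]],[[0,0,0],[0,0,0]],[[0,0,0],[0,0,0]],[[0,0,-6],[0,0,0]],[[0,0,-16],[0,0,0]],[[0,0,-30],[0,0,0]],[[0,0,-45],[0,0,0]],[[0,0,-45],[0,0,0]],[[0,0,-35],[0,0,0]]]' 0.5 20
python3 - <<'E'
from h import *
import time
s=ctrl.get_state(); d=optics.get_image("wrist"); s=ctrl.get_state(); d=optics.get_image("wrist"); c=cam(d,s); im=d["image"][:,:,::-1].copy(); cv2.imwrite("pics/w2.png",im)
print(s["position"],s["qd"].round(3).tolist())
ht=proj([[.5475,.0188,.068],[.5475-.061*np.cos(np.radians(30.4)),.0188-.061*np.sin(np.radians(30.4)),.072]],c); print(ht)
E
```

```text
time: 8.3
position: [0.4955, -0.0127, 0.2427]
tool_rot: [3.03, 0.823, 0.003]
ft_force: [0.7, -0.4, 0.6]
grip_width: 0.497
[ 0.49841454 -0.01271245  0.24792335] [-0.015, 0.035, -0.01, 0.039, 0.039, -0.14, -0.044]
[[314.69956942 148.3020547 ]
 [314.95496557 220.34010567]]
```

View pics/w2.png

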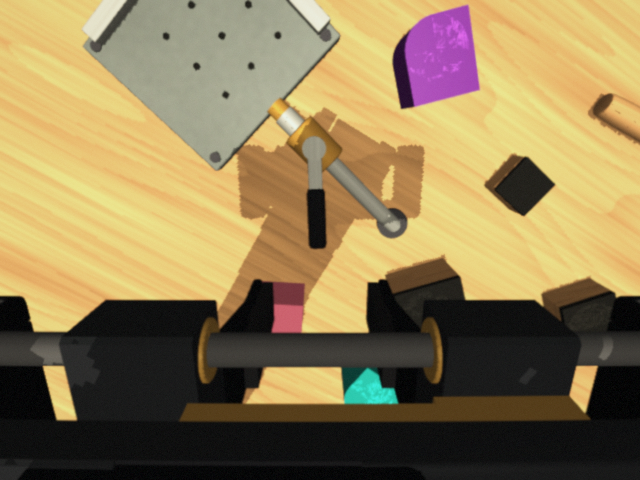

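The axis is at (314,147) and the sleeve at (317,219). I'll compute the handle angle from rays, then work out the move to above the block.

Run:
```python
from h import *
s=ctrl.get_state(); d=optics.get_image("wrist"); c=cam(d,s)
im=d["image"][:,:,::-1]; hsv=cv2.cvtColor(im,cv2.COLOR_BGR2HSV)
m=np.zeros((480,640),np.uint8); m[185:255,295:340]=(hsv[185:255,295:340,2]<45)*255
k=max(cv2.findContours(m,cv2.RETR_EXTERNAL,cv2.CHAIN_APPROX_NONE)[0],key=cv2.contourArea)
W=ray(k[:,0],.071,c)[:,:2].astype(np.float32); v=cv2.fitLine(W,cv2.DIST_L2,0,.01,.01).ravel(); print("sleeve",v,np.degrees(np.arctan2(v[1],v[0]))%180)
a=ray([[314,147]],.068,c)[0]; g=W.mean(0); dd=g-a[:2]; print("axis",a,"grip",g,np.hypot(*dd),np.degrees(np.arctan2(-dd[1],-dd[0])))
e=ray([[217,169],[338,35]],.02,c); e=e[1]-e[0]; print("edge len,yaw",np.hypot(*e[:2]),np.degrees(np.arctan2(e[1],e[0])))
th=np.radians(-44.); # block estimate
ct=np.array([.4687,-.158]); y=np.array([-np.sin(th),np.cos(th)]); print("above block view",ct+.013*y)
step([.44,-.18,.25],-59.6); step([*(ct+.013*y),.15],-44)
```

```text
sleeve [ 0.841732    0.53989553  0.4968999  -0.01217717] 32.67653
axis [0.54772378 0.01981941 0.068     ] grip [ 0.49689993 -0.01217717] 0.0600570143297864 32.19280921952892
edge len,yaw 0.16432223863027612 -14.16261259415322
above block view [ 0.47773056 -0.14864858]
t 8.45 pos [ 0.4966 -0.013   0.2423] shift [-133.2  115.5   -7.6] turn [ 0.25 -0.2  -0.04] F [-0.3 -0.8  0.1] w 0.499
t 8.45 pos [ 0.4966 -0.013   0.2423] shift [-85.1 107.1  92.5] turn [  0.28  -0.16 -15.64] F [-0.3 -0.8  0.1] w 0.499
```

Handle relative to its closed reading in the same camera: 32.2 − (−13.0) = 45.2°, so the valve is good. Now to above the block.

```bash
python3 -m inch '[[[-8,10,0],[0,0,0]],[[-16,20,0],[0,0,0]],[[-20,25,0],[0,0,0]],[[-20,25,0],[0,0,0]],[[-15,19,0],[0,0,0]],[[-6,8,0],[0,0,-4]],[[0,0,0],[0,0,-6]],[[0,0,0],[0,0,-5.6]],[[0,0,0],[0,0,0]],[[0,0,0],[0,0,0]]]' 0 30
python3 - <<'E'
from h import *
s=ctrl.get_state(); d=optics.get_image("wrist"); c=cam(d,s); im=d["image"][:,:,::-1].copy(); cv2.imwrite("pics/w3.png",im)
print(s["position"],s["tool_rot"])
hsv=cv2.cvtColor(im,cv2.COLOR_BGR2HSV)
m=((hsv[:,:,2]<75)&(hsv[:,:,1]<140)).astype(np.uint8)*255; m[290:]=0
for k in cv2.findContours(m,cv2.RETR_EXTERNAL,cv2.CHAIN_APPROX_NONE)[0]:
    if cv2.contourArea(k)>800: print(cv2.contourArea(k),cv2.approxPolyDP(k,3,True)[:,0].tolist())
E
```

```text
time: 9.45
position: [0.4749, -0.1487, 0.2383]
tool_rot: [-2.892, -1.222, 0.003]
ft_force: [-0.4, 0.8, -0.4]
grip_width: 0.999
[ 0.47488563 -0.14874739  0.23830075] [-2.89238843e+00 -1.22213186e+00  2.63052655e-03]
1476.0 [[520, 263], [462, 265], [461, 288], [518, 289]]
4115.5 [[362, 195], [289, 197], [290, 230], [296, 245], [313, 255], [361, 254]]
2173.5 [[465, 87], [424, 113], [446, 151], [486, 126]]
1420.5 [[215, 39], [203, 105], [207, 110], [220, 112], [233, 49], [230, 43]]
```

View pics/w3.png

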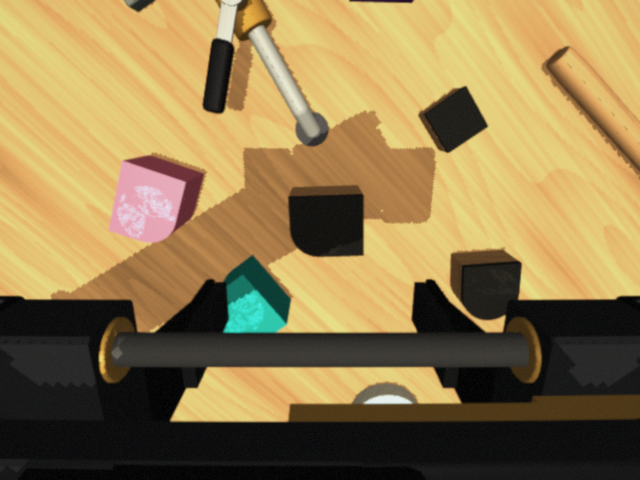

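The block is in view. Its top corners are (363,195) for +x+y, (289,197) for -x+y and (363,254) for +x-y, with the rounded corner at lower left (300,250). The turquoise look-alike is near the left finger at (255,295), so I'll check clearance.

Run:
```python
from h import *
s=ctrl.get_state(); d=optics.get_image("wrist"); c=cam(d,s)
Q=ray([[363,195],[289,197],[363,254.5]],.055,c)[:,:2]
R,t,th,e=fit2([[.033,.028],[-.033,.028],[.033,-.028]],Q); print("block",t,th,e, "sides",np.linalg.norm(Q[0]-Q[1]),np.linalg.norm(Q[0]-Q[2]))
g=R@[0,.013]+t; step([*g,.039],th)
A=ray([[253,257],[290,296]],.055,c)[:,:2]; print("turq top corners in block frame mm",((A-t)@R*1000).round(1).tolist())
A=ray([[253,257]],.0,c)[:,:2]; print("if at z=0",((A-t)@R*1000).round(1).tolist())
```

```text
block [ 0.47093435 -0.1612156 ] -42.50716858497703 [0.58221773 0.79987004 0.57708233] sides 0.06472721941288075 0.0551968555361233
t 9.55 pos [ 0.4754 -0.1484  0.2389] shift [  0.8   5.6 199.9] turn [-0.06  0.03 -1.61] F [ 0.4  0.7 -0.1] w 1.002
turq top corners in block frame mm [[-68.3, -27.1], [-36.3, -67.4]]
if at z=0 [[-79.2, -46.9]]
```

```bash
python3 -m inch '[[[0.8,5.6,10],[0,0,-1.6]],[[0,0,25],[0,0,0]],[[0,0,30],[0,0,0]],[[0,0,30],[0,0,0]],[[0,0,25],[0,0,0]],[[0,0,20],[0,0,0]],[[0,0,10],[0,0,0]],[[0,0,0],[0,0,0]],[[0,0,0],[0,0,0]],[[0,0,0],[0,0,0]]]' 0 60
python3 -c "
from h import *
th=np.radians(-42.5);step([.47093-.013*np.sin(th),-.16122+.013*np.cos(th),.039],-42.5)"
```

```text
time: 10.55
position: [0.4814, -0.1519, 0.0907]
tool_rot: [2.873, 1.267, 0.002]
ft_force: [0.2, -0.0, -0.4]
grip_width: 0.998
t 10.55 pos [ 0.4814 -0.1519  0.0907] shift [-1.  -1.5 51.7] turn [ 0.12 -0.03  0.08] F [ 0.2 -0.  -0.4] w 0.998
```

```bash
python3 -m inch '[[[-0.5,-0.8,10],[0,0,0]],[[0,0,14],[0,0,0]],[[0,0,14],[0,0,0]],[[0,0,9],[0,0,0]],[[0,0,4],[0,0,0]],[[0,0,0],[0,0,0]],[[0,0,0],[0,0,0]],[[0,0,0],[0,0,0]],[[0,0,0],[0,0,0]],[[0,0,0],[0,0,0]]]' 0 60
python3 -m inch '[[[0,0,0],[0,0,0]],[[0,0,0],[0,0,0]],[[0,0,0],[0,0,0]],[[0,0,0],[0,0,0]],[[0,0,0],[0,0,0]],[[0,0,0],[0,0,0]],[[0,0,0],[0,0,0]],[[0,0,0],[0,0,0]],[[0,0,0],[0,0,0]],[[0,0,0],[0,0,0]]]' 1 60
```

```text
time: 11.55
position: [0.4797, -0.1516, 0.0389]
tool_rot: [2.874, 1.267, 0.001]
ft_force: [-0.4, -1.1, 0.6]
grip_width: 1.002
time: 12.55
position: [0.4795, -0.1515, 0.0386]
tool_rot: [2.875, 1.267, -0.0]
ft_force: [-0.2, -0.1, 0.5]
grip_width: 0.753
```

```bash
python3 -m inch '[[[0,0,-5],[0,0,0]],[[0,0,-10],[0,0,0]],[[0,0,-15],[0,0,0]],[[0,0,-20],[0,0,0]],[[0,0,-20],[0,0,0]],[[0,0,-15],[0,0,0]],[[0,0,-10],[0,0,-3]],[[0,0,-5],[0,0,-6]],[[0,0,0],[0,0,-6]],[[0,0,0],[0,0,-6]]]' 1 60
python3 - <<'E'
from h import *
th=np.radians(-14.6);R=np.array([[np.cos(th),-np.sin(th)],[np.sin(th),np.cos(th)]])
for p in [(.017,.030),(.037,.050)]: g=R@p+[.5793,.1442]; print(g); step([*g,.0595],-14.6)
E
```

```text
time: 13.55
position: [0.4797, -0.1515, 0.1397]
tool_rot: [2.591, 1.775, 0.0]
ft_force: [0.1, 0.1, -1.4]
grip_width: 0.753
[0.60331314 0.1689461 ]
t 13.55 pos [ 0.4797 -0.1515  0.1397] shift [343.5  -0.6  80. ] turn [ 0.07  0.03 -6.57] F [ 0.1  0.1 -1.4] w 0.753
[0.62770871 0.18325889]
t 13.55 pos [ 0.4797 -0.1515  0.1397] shift [365.7  17.   80. ] turn [ 0.07  0.03 -6.57] F [ 0.1  0.1 -1.4] w 0.753
```

```bash
python3 -m inch '[[[15,0,0],[0,0,0]],[[30,0,0],[0,0,0]],[[40,0,0],[0,0,0]],[[45,0,0],[0,0,0]],[[45,0,0],[0,0,0]],[[45,0,0],[0,0,0]],[[45,0,0],[0,0,0]],[[40,0,0],[0,0,0]],[[25,0,0],[0,0,0]],[[13,0,0],[0,0,-2]]]' 1 60
python3 -m inch '[[[0,0,0],[0,0,-4.5]],[[0,0,10],[0,0,0]],[[0,0,15],[0,0,0]],[[0,0,15],[0,0,0]],[[0,0,10],[0,0,0]],[[0,0,5],[0,0,0]],[[0,0,0],[0,0,0]],[[0,0,0],[0,0,0]],[[0,0,0],[0,0,0]],[[0,0,0],[0,0,0]]]' 1 60
python3 - <<'E'
from h import *
th=np.radians(-14.6);R=np.array([[np.cos(th),-np.sin(th)],[np.sin(th),np.cos(th)]])
g=R@(.017,.030)+[.5793,.1442]; step([*g,.0595],-14.6)
s=ctrl.get_state(); d=optics.get_image("wrist"); c=cam(d,s); w=d["image"][:,:,::-1]
t=optics.get_image("top")["image"][160:300,200:386,::-1]; sd=optics.get_image("side")["image"][165:300,230:410,::-1]
cv2.imwrite("pics/p4.png",np.vstack([cv2.resize(w,(400,300)),cv2.resize(sd,(400,300),interpolation=cv2.INTER_CUBIC)]))
cv2.imwrite("pics/p4w.png",w)
E
```

```text
time: 14.55
position: [0.6048, 0.1712, 0.1393]
tool_rot: [-2.559, -1.821, -0.002]
ft_force: [-0.4, 0.2, -1.3]
grip_width: 0.753
time: 15.55
position: [0.6052, 0.1681, 0.0842]
tool_rot: [2.491, 1.914, 0.001]
ft_force: [-0.2, 0.1, -0.5]
grip_width: 0.753
t 15.55 pos [0.6052 0.1681 0.0842] shift [ 0.4 -2.1 24.7] turn [ 0.06 -0.02 -0.32] F [-0.2  0.1 -0.5] w 0.753
```

View pics/p4.png

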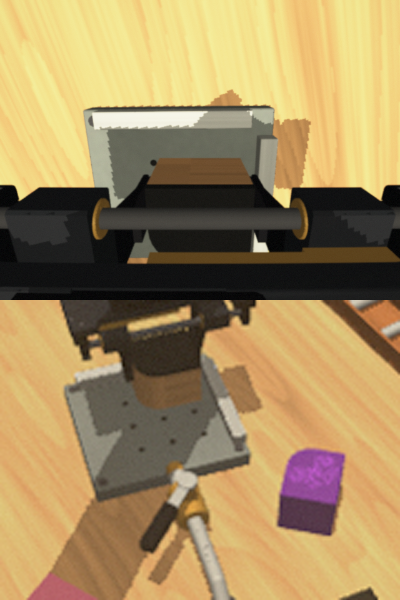

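The wrist view (top half of the picture) shows the held block about 20 mm short of both fences and square to them. In the side view it stands just above the plate and the handle is still at 45°. Lowering.

```bash
python3 -m inch '[[[0,0,6],[0,0,0]],[[0,0,6],[0,0,-0.3]],[[0,0,5],[0,0,0]],[[0,0,3],[0,0,0]],[[0,0,2],[0,0,0]],[[0,0,1],[0,0,0]],[[0,0,0.5],[0,0,0]],[[0,0,0.5],[0,0,0]],[[0,0,0],[0,0,0]],[[0,0,0],[0,0,0]]]' 1 60
python3 -m inch '[[[0,0,0.3],[0,0,0]],[[0,0,0.3],[0,0,0]],[[0,0,0.3],[0,0,0]],[[0,0,0.3],[0,0,0]],[[0,0,0.3],[0,0,0]],[[0,0,0],[0,0,0]],[[0,0,0],[0,0,0]],[[0,0,0],[0,0,0]],[[0,0,0],[0,0,0]],[[0,0,0],[0,0,0]]]' 1 60
cat > f.py <<'E'
from h import *
th=np.radians(-14.6);R=np.array([[np.cos(th),-np.sin(th)],[np.sin(th),np.cos(th)]])
s=ctrl.get_state(); F=s["ft_force"]; p=R.T@(s["position"][:2]-[.5793,.1442])
g=R@(.037,.050)+[.5793,.1442]; step([*g,.0586],-14.6)
print("F jig x,y,z",(R.T@F[:2]).round(1),F[2].round(1),"M",s["torque"].round(2),"TCP in jig mm",(p*1000).round(1),s["position"][2])
E
python3 f.py
```

```text
time: 16.7
position: [0.6049, 0.1679, 0.0597]
tool_rot: [2.486, 1.92, 0.0]
ft_force: [-0.3, 0.5, -1.4]
grip_width: 0.752
time: 17.7
position: [0.605, 0.168, 0.0586]
tool_rot: [2.486, 1.92, 0.001]
ft_force: [-2.1, -0.2, 5.5]
grip_width: 0.757
t 17.7 pos [0.605  0.168  0.0586] shift [20.5 18.1  0. ] turn [ 0.03 -0.   -0.02] F [-2.1 -0.2  5.5] w 0.757
F jig x,y,z [-2.  -0.7] 5.5 M [-0.21  0.47  0.01] TCP in jig mm [18.9 29.5] 0.058614470269620036
```

```bash
python3 -m inch '[[[2,2,-0.3],[0,0,0]],[[3,3,0],[0,0,0]],[[3,3,0],[0,0,0]],[[3,3,0],[0,0,0]],[[3,2,0],[0,0,0]],[[2,1,0],[0,0,0]],[[1,0,0],[0,0,0]],[[0,0,0],[0,0,0]],[[0,0,0],[0,0,0]],[[0,0,0],[0,0,0]]]' 1 60
python3 f.py
python3 -m inch '[[[0.5,0.5,0],[0,0,0]],[[0.5,0.5,0],[0,0,0]],[[0.5,0.5,0],[0,0,0]],[[0.5,0.5,0],[0,0,0]],[[0,0,0],[0,0,0]],[[0,0,0],[0,0,0]],[[0,0,0],[0,0,0]],[[0,0,0],[0,0,0]],[[0,0,0],[0,0,0]],[[0,0,0],[0,0,0]]]' 1 60
python3 f.py
```

```text
time: 18.7
position: [0.6236, 0.1809, 0.0587]
tool_rot: [2.486, 1.92, 0.003]
ft_force: [1.4, -0.2, 4.8]
grip_width: 0.753
t 18.7 pos [0.6236 0.1809 0.0587] shift [3.3 3.4 0.1] turn [ 0.09 -0.05 -0.03] F [ 1.4 -0.2  4.8] w 0.753
F jig x,y,z [1.4 0.1] 4.8 M [-0.23 -0.23  0.04] TCP in jig mm [33.6 46.7] 0.05865768105201503
time: 19.7
position: [0.6249, 0.1821, 0.0586]
tool_rot: [2.486, 1.92, -0.001]
ft_force: [-2.6, -1.0, 6.3]
grip_width: 0.754
t 19.7 pos [0.6249 0.1821 0.0586] shift [1.8 2.4 0. ] turn [-0.01  0.04 -0.03] F [-2.6 -1.   6.3] w 0.754
F jig x,y,z [-2.3 -1.7] 6.3 M [-0.32  0.25 -0.01] TCP in jig mm [34.6 48.2] 0.05860551402283541
```

```bash
python3 -m inch '[[[0.5,0.5,0],[0,0,0]],[[0.5,0.5,0],[0,0,0]],[[0.3,0.5,0],[0,0,0]],[[0,0,0],[0,0,0]],[[0,0,0],[0,0,0]],[[0,0,0],[0,0,0]],[[0,0,0],[0,0,0]],[[0,0,0],[0,0,0]],[[0,0,0],[0,0,0]],[[0,0,0],[0,0,0]]]' 1 60
python3 f.py
python3 -m inch '[[[0.5,0.5,0],[0,0,0]],[[0.5,0.5,0],[0,0,0]],[[0,0,0],[0,0,0]],[[0,0,0],[0,0,0]],[[0,0,0],[0,0,0]],[[0,0,0],[0,0,0]],[[0,0,0],[0,0,0]],[[0,0,0],[0,0,0]],[[0,0,0],[0,0,0]],[[0,0,0],[0,0,0]]]' 1 60
python3 f.py
```

```text
time: 20.7
position: [0.6265, 0.1832, 0.0586]
tool_rot: [-2.486, -1.921, 0.001]
ft_force: [-2.8, -2.1, 5.9]
grip_width: 0.756
t 20.7 pos [0.6265 0.1832 0.0586] shift [0.3 1.1 0. ] turn [-0.02  0.03 -0.02] F [-2.8 -2.1  5.9] w 0.756
F jig x,y,z [-2.2 -2.8] 5.9 M [-0.39  0.26 -0.05] TCP in jig mm [35.9 49.7] 0.05863704392288873
time: 21.7
position: [0.6277, 0.184, 0.0586]
tool_rot: [-2.486, -1.921, 0.001]
ft_force: [-2.1, -0.6, 7.2]
grip_width: 0.753
t 21.7 pos [0.6277 0.184  0.0586] shift [-0.7  0.2  0. ] turn [-0.03  0.02 -0.01] F [-2.1 -0.6  7.2] w 0.753
F jig x,y,z [-1.9 -1.1] 7.2 M [-0.37  0.27 -0.02] TCP in jig mm [36.8 50.7] 0.05860068553939583
```

```bash
python3 -m inch '[[[0.5,0.5,0],[0,0,0]],[[0.5,0.5,0],[0,0,0]],[[0,0,0],[0,0,0]],[[0,0,0],[0,0,0]],[[0,0,0],[0,0,0]],[[0,0,0],[0,0,0]],[[0,0,0],[0,0,0]],[[0,0,0],[0,0,0]],[[0,0,0],[0,0,0]],[[0,0,0],[0,0,0]]]' 1 60
python3 f.py
python3 -m inch '[[[0.5,0.5,0],[0,0,0]],[[0.3,0.3,0],[0,0,0]],[[0,0,0],[0,0,0]],[[0,0,0],[0,0,0]],[[0,0,0],[0,0,0]],[[0,0,0],[0,0,0]],[[0,0,0],[0,0,0]],[[0,0,0],[0,0,0]],[[0,0,0],[0,0,0]],[[0,0,0],[0,0,0]]]' 1 60
python3 f.py
```

```text
time: 22.7
position: [0.6287, 0.1845, 0.0586]
tool_rot: [-2.486, -1.921, 0.002]
ft_force: [-3.5, -2.2, 7.6]
grip_width: 0.754
t 22.7 pos [0.6287 0.1845 0.0586] shift [-1.5 -0.6  0. ] turn [-0.05  0.06 -0.01] F [-3.5 -2.2  7.6] w 0.754
F jig x,y,z [-2.8 -3. ] 7.6 M [-0.42  0.43 -0.02] TCP in jig mm [37.6 51.5] 0.0586312278651525
time: 23.7
position: [0.6288, 0.1846, 0.0587]
tool_rot: [-2.486, -1.921, 0.006]
ft_force: [-6.4, -4.2, 10.5]
grip_width: 0.751
t 23.7 pos [0.6288 0.1846 0.0587] shift [-1.6 -0.7  0.1] turn [-0.13  0.16 -0.01] F [-6.4 -4.2 10.5] w 0.751
F jig x,y,z [-5.2 -5.6] 10.5 M [-0.72  1.03  0.05] TCP in jig mm [37.7 51.6] 0.05869461277997576
```

Both directions now stop: the TCP no longer advances and the force is building on both axes. Pressing harder in steps.

```bash
python3 -m inch '[[[0.4,0.4,0],[0,0,0]],[[0.4,0.4,0],[0,0,0]],[[0.4,0.4,0],[0,0,0]],[[0,0,0],[0,0,0]],[[0,0,0],[0,0,0]],[[0,0,0],[0,0,0]],[[0,0,0],[0,0,0]],[[0,0,0],[0,0,0]],[[0,0,0],[0,0,0]],[[0,0,0],[0,0,0]]]' 1 60
python3 f.py
```

```text
time: 24.7
position: [0.6289, 0.1847, 0.0587]
tool_rot: [-2.485, -1.921, 0.012]
ft_force: [-10.6, -5.2, 14.1]
grip_width: 0.757
t 24.7 pos [0.6289 0.1847 0.0587] shift [-1.7 -0.7  0.1] turn [-0.27  0.32  0.01] F [-10.6  -5.2  14.1] w 0.757
F jig x,y,z [-8.9 -7.7] 14.1 M [-1.24  1.88  0.1 ] TCP in jig mm [37.7 51.7] 0.058706828107346835
```

```bash
python3 -m inch '[[[0.4,0.5,-0.2],[-0.1,0.12,0]],[[0.4,0.5,-0.2],[-0.1,0.12,0]],[[0.4,0.4,-0.2],[-0.1,0.12,0]],[[0.4,0.4,0],[-0.1,0.12,0]],[[0.4,0.4,0],[-0.1,0.12,0]],[[0,0,0],[0,0,0]],[[0,0,0],[0,0,0]],[[0,0,0],[0,0,0]],[[0,0,0],[0,0,0]],[[0,0,0],[0,0,0]]]' 1 60
python3 f.py
```

```text
time: 25.7
position: [0.6288, 0.1847, 0.0586]
tool_rot: [-2.485, -1.921, 0.001]
ft_force: [-15.8, -8.1, 16.8]
grip_width: 0.754
t 25.7 pos [0.6288 0.1847 0.0586] shift [-1.6 -0.7  0. ] turn [-0.06  0.01 -0.  ] F [-15.8  -8.1  16.8] w 0.754
F jig x,y,z [-13.3 -11.8] 16.8 M [-1.93  3.5   0.15] TCP in jig mm [37.7 51.6] 0.058628467174215854
```

```bash
python3 -m inch '[[[0.5,0.5,-0.2],[-0.1,0.1,0]],[[0.5,0.5,-0.2],[-0.1,0.1,0]],[[0.5,0.5,-0.2],[-0.1,0.1,0]],[[0.5,0.5,-0.2],[-0.05,0.05,0]],[[0.5,0.5,0],[0,0,0]],[[0.5,0.5,0],[0,0,0]],[[0,0,0],[0,0,0]],[[0,0,0],[0,0,0]],[[0,0,0],[0,0,0]],[[0,0,0],[0,0,0]]]' 1 60
python3 f.py
python3 - <<'E'
from h import *
w=optics.get_image("wrist")["image"][:,:,::-1]; sd=optics.get_image("side")["image"][165:300,230:410,::-1]
cv2.imwrite("pics/p5.png",np.vstack([w[150:450,120:520],cv2.resize(sd,(400,300),interpolation=cv2.INTER_CUBIC)]))
E
```

```text
time: 26.7
position: [0.6289, 0.1848, 0.0586]
tool_rot: [-2.485, -1.921, 0.003]
ft_force: [-25.2, -12.4, 22.8]
grip_width: 0.755
t 26.7 pos [0.6289 0.1848 0.0586] shift [-1.8 -0.7  0. ] turn [-0.09  0.06  0.  ] F [-25.2 -12.4  22.8] w 0.755
F jig x,y,z [-21.3 -18.4] 22.8 M [-3.01  5.38  0.22] TCP in jig mm [37.7 51.8] 0.0586108546297613
```

View pics/p5.png

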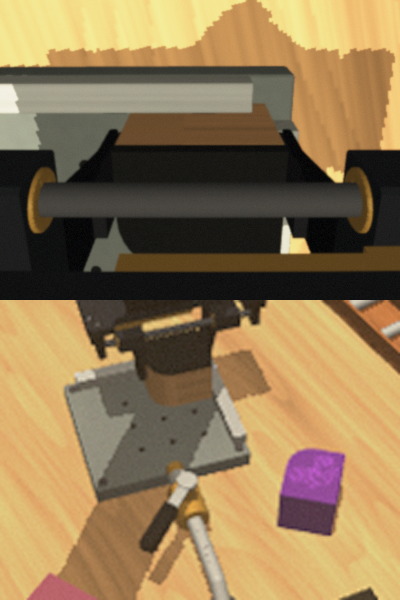

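Both fences are loaded, at 21 N and 18 N. In the wrist view the block's +y face meets the fence bar at row 107, and the valve is still at 45° in the side view. The yaw moment of +0.22 N·m suggests the block bears a little on one end. Contact in the middle would give about −0.28, so I'll turn it slightly counter-clockwise.

```bash
python3 -m inch '[[[0,0,-0.2],[0,0,-0.1]],[[0,0,-0.2],[0,0,-0.1]],[[0,0,0],[0,0,-0.1]],[[0,0,0],[0,0,0]],[[0,0,0],[0,0,0]],[[0,0,0],[0,0,0]],[[0,0,0],[0,0,0]],[[0,0,0],[0,0,0]],[[0,0,0],[0,0,0]],[[0,0,0],[0,0,0]]]' 1 60
python3 f.py
python3 -m inch '[[[0,0,-0.2],[0,0,-0.1]],[[0,0,-0.2],[0,0,-0.1]],[[0,0,0],[0,0,-0.1]],[[0,0,0],[0,0,0]],[[0,0,0],[0,0,0]],[[0,0,0],[0,0,0]],[[0,0,0],[0,0,0]],[[0,0,0],[0,0,0]],[[0,0,0],[0,0,0]],[[0,0,0],[0,0,0]]]' 1 60
python3 f.py
```

```text
time: 27.8
position: [0.6289, 0.1847, 0.0586]
tool_rot: [-2.482, -1.924, 0.003]
ft_force: [-24.0, -11.7, 20.8]
grip_width: 0.751
t 27.8 pos [0.6289 0.1847 0.0586] shift [-1.7 -0.7  0. ] turn [-0.12  0.03  0.18] F [-24.  -11.7  20.8] w 0.751
F jig x,y,z [-20.3 -17.4] 20.8 M [-2.86  5.18 -0.42] TCP in jig mm [37.7 51.7] 0.05861674523345243
time: 28.8
position: [0.6288, 0.1847, 0.0586]
tool_rot: [-2.478, -1.928, 0.002]
ft_force: [-23.7, -11.6, 18.1]
grip_width: 0.756
t 28.8 pos [0.6288 0.1847 0.0586] shift [-1.7 -0.7  0. ] turn [-0.15 -0.01  0.38] F [-23.7 -11.6  18.1] w 0.756
F jig x,y,z [-20.  -17.2] 18.1 M [-2.71  5.08 -0.98] TCP in jig mm [37.7 51.7] 0.058646491189211745
```

```bash
python3 -m inch '[[[0.2,0.2,0],[0,0,0.15]],[[0.2,0.2,0],[0,0,0.1]],[[0.2,0.2,0],[0,0,0.1]],[[0,0,0],[0,0,0]],[[0,0,0],[0,0,0]],[[0,0,0],[0,0,0]],[[0,0,0],[0,0,0]],[[0,0,0],[0,0,0]],[[0,0,0],[0,0,0]],[[0,0,0],[0,0,0]]]' 1 60
python3 f.py
python3 -m inch '[[[0,0,0],[0,0,0]],[[0,0,0],[0,0,0]],[[0,0,0],[0,0,0]],[[0,0,0],[0,0,0]],[[0,0,0],[0,0,0]],[[0,0,0],[0,0,0]],[[0,0,0],[0,0,0]],[[0,0,0],[0,0,0]],[[0,0,0],[0,0,0]],[[0,0,0],[0,0,0]]]' 1 60
python3 f.py
```

```text
time: 29.8
position: [0.6289, 0.1848, 0.0587]
tool_rot: [-2.482, -1.924, 0.005]
ft_force: [-26.0, -13.0, 21.4]
grip_width: 0.752
t 29.8 pos [0.6289 0.1848 0.0587] shift [-1.8 -0.8  0.1] turn [-0.18  0.11  0.18] F [-26.  -13.   21.4] w 0.752
F jig x,y,z [-21.9 -19.1] 21.4 M [-2.98  5.51 -0.19] TCP in jig mm [37.8 51.8] 0.05867398340243328
time: 30.8
position: [0.6289, 0.1848, 0.0586]
tool_rot: [-2.482, -1.924, 0.005]
ft_force: [-25.5, -13.0, 20.4]
grip_width: 0.755
t 30.8 pos [0.6289 0.1848 0.0586] shift [-1.8 -0.8  0. ] turn [-0.18  0.11  0.18] F [-25.5 -13.   20.4] w 0.755
F jig x,y,z [-21.4 -19. ] 20.4 M [-2.94  5.45 -0.18] TCP in jig mm [37.7 51.8] 0.05863935846674119
```

```bash
python3 -c "
from bench import close_job; print(close_job())"
```

```text
the job is handed in; nothing more can be done
None
```

The job is handed in at about 31 s. The valve handle is at half open, and the heel block stands in the fence corner, still gripped and pressed against both fences.

- **Valve:** I gripped the sleeve, swung it 45° and let go. The wrist camera put the handle 45.2° from its own closed reading. Measured against the jig edge the raw angle came out about 47°, but the same camera read the closed handle about 1.6° off too.
- **Block:** I took the black-topped heel block with one rounded corner across its x faces and stood it on the plate rubber up. It is pressed at about 21 N into `fence_far` and 19 N into `fence_left`, with about 20 N down on the plate.
- **Last checks:** Over the final second the pose did not change and the forces held within about 1 N. The tool tilts about 0.2°. The first press gave a yaw moment suggesting the block bore on one end, so I turned it 0.18°, and the reading then matched contact along the faces.
- **Not confirmed:** The contact with `fence_far` was hidden behind a finger, so I judged it from force and from the arm stopping. The stop was about 0.7 mm and 1.8 mm beyond my estimate of the corner, within the calibration error.
- **Other objects:** I didn't touch any of them on purpose, but I did not measure them again at the end.

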